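# Slide the parts case between the rack posts

### The arm

A 7-joint arm with a two-finger parallel gripper is mounted at the origin on the work surface. World frame = base frame: x ahead of the robot, y to its left, z up, the work surface at z = 0. Lengths are in mm, angles in rad, forces in N, time in s.
With the tool pointing down it reaches from about 350 to 900 mm from the base axis. Payload 7.2 kg.
Tool frame: the origin (TCP) lies at the very end of the fingers, on their centre line; the grasp point (between the pads) lies arm.grip_depth behind it (arm.grip_depth is the distance from the TCP to the grasp point, in mm); y points along the fingers, z is the direction in which the jaws open and shut, and the axes are right-handed (so a half turn about y gives the same grasp; the last joint's range is limited). The gripper opens to 88 mm and grips with 3 to 60 N. Pads are 20 mm wide; open, the fingers measure 115 mm over their backs; the gripper's body (75 mm by 178 mm) begins 61 mm behind the grasp point.
Start: joints at [-1.417, 0.411, -0.013, 1.596, 0.006, 1.134, -0.082], TCP at [137.501, 609.691, 222.653] pointing down, gripper open.
Joint ranges: [-2.95, 2.95], [-0.29, 1.99], [-1.47, 1.44], [0.14, 2.54], [-1.03, 4.17], [0.13, 1.85], [-2.86, 2.86]. Speed limits (rad/s): [2.39, 2.39, 3.01, 3.01, 3.14, 3.14, 3.14].

### API

Orientations are given as a 3x3 rotation matrix whose columns are the frame's x, y, z axes.
In Python, from cell import arm gives the robot as it stands. Calls block until the motion is done:
- arm.goto(position, orientation): joint-space move of the TCP to a pose.
- arm.move_linear(position, orientation=None, speed=150): straight line of the TCP; orientation=None keeps the orientation; speed is the mean speed in mm/s.
- arm.move_joints(angles): joint-space move.
- arm.gripper_open() and arm.gripper_close(grasp_force=None): open the fingers fully, or close them until they stop; grasp_force is the grip in N (None keeps the last).
- arm.hold(seconds).
- arm.inverse_kinematics(position, orientation): joint angles nearest the present ones, or None.
- arm.get_obs(): the state.
- arm.snapshot(name): name is "side" or "top"; returns a dict with "pixels" (400x640x3 uint8, red, green, blue), "camera_matrix" (3x3 intrinsics, pixels), "dist" ([k1, k2, p1, p2, k3] as OpenCV has them; the pictures are not rectified), "extrinsics" (4x4, takes a point from world to camera coordinates). Camera axes: x right, y down, z forward; pixel columns grow to the right and rows downward; lengths in mm; the calibration is good to about 2 mm. A picture is of the moment at which its call begins. There is no depth.
A pose or a line that the arm cannot do raises arm.PlanningError and nothing moves.
- arm.hand_in(): hands the job in, once; it reports no verdict.
The state is a dict: "time": time; "joints": joint angles; "qvel": joint speeds; "tau": joint torques, N m; "position": TCP position; "eef_rot": TCP orientation; "force": force on the tool from outside, world axes, zero at the start; "wrist_torque": the same for the moment, N m; "opening": finger opening in mm.
Only numpy, scipy, OpenCV 4.12 (cv2) and the standard library are available. Lean on these libraries where they do the work, as an engineer would, in place of code of your own. Each camera call takes 0.05 s, during which the arm holds its last target.

### The job

Push the blue-lidded parts case along the bench, through the narrow gap between the two front posts of the black rack frame, until all of it is inside the frame and no part is left between those posts. Only push it with the fingers, flat on the bench: never lift or tip it, and leave the other things on the bench where they are.

Things in the scene. Friction and masses are not known exactly. Their poses are not given: they have to be found in the camera images.
- case: Loose parts case to push: white, blue lid, 130 long (x), 104 wide (y), 45 high (mm), upright sides, 0.3 to 0.6 kg. Origin: centre of its underside. Starts in front of the frame's open side, long axis within 0.4 rad of the frame's x and up to 30 mm off its centre line; 3 mm to spare each side in the gap.
- frame: Black plastic rack foot, fixed, no floor (sizes in mm). Origin: on the bench midway between the front posts; x points through the gap into the frame, z up. Round posts 40 dia., 55 tall: front at x 0, y +/-75 (gap 110), rear at x 200. Side rails at y +/-75, 12 thick, 30 tall; rear rail, inner face at x 180, stops the case. Case is inside when square and its origin is at x 85 to 115.
- orange_case: Bystander: parts case of the same shape with an orange lid, 130 x 104 x 45 mm, loose, off to the robot's right. Origin: centre of its underside. Leave it.
- jar: Bystander: round screw-top jar, 52 mm in diameter, 75 mm tall, standing beside the frame, beyond its side rail on the frame's +y side. Origin: centre of its underside. Leave it.
- wrench: Bystander: steel wrench 180 mm long (its x), about 32 mm wide and 8 mm thick, lying beside the frame, beyond its side rail on the frame's -y side. Origin: its middle, at bench level. Leave it.
- tape: Bystander: roll of brown tape lying flat, 90 mm in diameter, 48 mm tall, to the robot's right. Origin: centre of its underside. Leave it.
- spray_can: Bystander: grey spray can with a red cap, 60 mm in diameter, 170 mm tall, standing to the robot's left. Origin: centre of its underside. Leave it.
- mug: Bystander: blue mug, 76 mm across the rim, 85 mm tall, with a handle, to the robot's left. Origin: centre of its underside. Leave it.
Things that resemble listed ones, but are neither listed nor needed, are in the scene too. What is shaped like the case but turquoise or yellow is not meant.

How it is judged:
By the outcome, as a careful person would: the job done as asked, in the order asked, and still so for the second after the job is handed in, with the robot touching nothing.
It also fails if it takes over 72 s, if anything falls off the work surface, if the arm or the gripper's body presses on something with over 40 N, if the wrist force passes 120 N, or if a joint passes its speed limit or range.

## Working session

There is one attempt and no reset: what is moved stays moved. The work goes in short steps, each a Python script; the robot and the scene stay as the last script left them, time stands still between calls to the robot, and variables do not carry over. Pictures are saved under pics/ and viewed, and the job is handed in when it is done.

```bash
ls; mkdir -p pics; python3 - <<'E'
from cell import arm
import cv2,numpy as np
for n in("side","top"):
    s=arm.snapshot(n); cv2.imwrite(f"pics/{n}0.png",s["pixels"][:,:,::-1]); print(n,s["camera_matrix"],s["dist"],s["extrinsics"])
o=arm.get_obs();print({k:np.round(v,3) for k,v in o.items()},arm.grip_depth)
E
```

```text
pics
side [[437.75288988   0.         318.84761418]
 [  0.         437.75288988 196.98935938]
 [  0.           0.           1.        ]] [0.01297928 0.         0.         0.         0.        ] [[ 9.58841411e-01 -2.83775720e-01  9.72056949e-03 -5.14630469e+02]
 [-2.12276628e-01 -7.39151125e-01 -6.39213773e-01  1.55788190e+02]
 [ 1.88578319e-01  6.10841186e-01 -7.68967661e-01  1.32494950e+03]
 [ 0.00000000e+00  0.00000000e+00  0.00000000e+00  1.00000000e+00]]
top [[445.10550855   0.         320.69043597]
 [  0.         445.10550855 202.14730206]
 [  0.           0.           1.        ]] [-0.11984194  0.          0.          0.          0.        ] [[ 1.34506357e-02 -9.99901393e-01 -4.03540490e-03  3.20444363e+01]
 [-9.80025348e-01 -1.23822104e-02 -1.98486772e-01  5.39100523e+02]
 [ 1.98417233e-01  6.62457236e-03 -9.80095259e-01  1.14789082e+03]
 [ 0.00000000e+00  0.00000000e+00  0.00000000e+00  1.00000000e+00]]
{'time': np.float64(0.1), 'joints': array([-1.417,  0.412, -0.013,  1.597,  0.006,  1.134, -0.082]), 'qvel': array([ 0.002, -0.002,  0.001, -0.004,  0.   ,  0.001, -0.002]), 'tau': array([ 2.0000e-03, -5.8910e+01,  6.4400e-01, -2.9171e+01, -5.4000e-02,
        1.4000e-02,  0.0000e+00]), 'position': array([137.43 , 609.267, 221.913]), 'eef_rot': array([[ 0.976, -0.   ,  0.22 ],
       [-0.22 , -0.001,  0.976],
       [ 0.   , -1.   , -0.001]]), 'force': array([0.756, 0.137, 0.479]), 'wrist_torque': array([ 0.022, -0.039, -0.003]), 'opening': np.float64(87.512)} 18.700000000000003
```

View pics/top0.png

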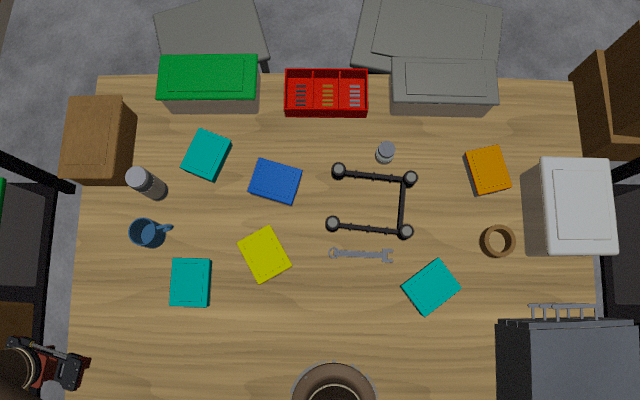

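View pics/side0.png

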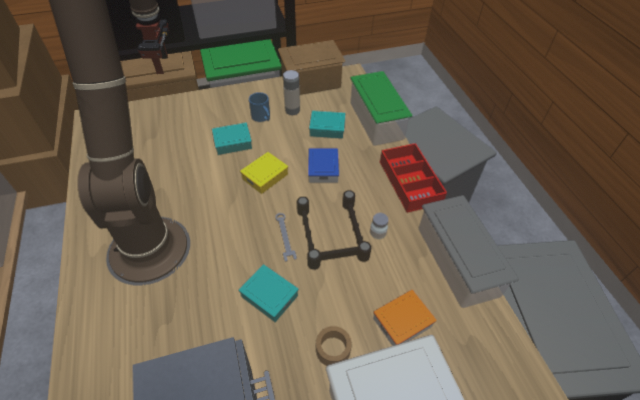

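The only blue-lidded case is at top px (275,181), side px (323,163). The other case shapes are turquoise at (206,155), (190,282) and (431,287), yellow at (264,254), and orange at (488,169). The frame posts in the top view are at about (338,171), (333,224), (410,179) and (405,231), with the open side facing left (world +y). I'll confirm this with enlarged crops.

```bash
cat > h.py <<'E'
import cv2,numpy as np
from cell import arm
def snap(n,save=None):
    s=arm.snapshot(n)
    if save: cv2.imwrite(f"pics/{save}.png",s["pixels"][:,:,::-1])
    return s
def ray(s,px):
    px=np.array(px,float).reshape(-1,1,2)
    u=cv2.undistortPoints(px,s["camera_matrix"],np.array(s["dist"])).reshape(-1,2)
    E=np.array(s["extrinsics"]);R=E[:3,:3];t=E[:3,3]
    return -R.T@t, np.c_[u,np.ones(len(u))]@R
def onplane(s,px,z):
    c,d=ray(s,px); return c+d*((z-c[2])/d[:,2])[:,None]
def tri(s1,p1,s2,p2):
    c1,d1=ray(s1,p1);c2,d2=ray(s2,p2);out=[]
    for a,b in zip(d1,d2):
        k=np.linalg.lstsq(np.c_[a,-b],c2-c1,rcond=None)[0]
        P,Q=c1+a*k[0],c2+b*k[1]; out.append(np.r_[(P+Q)/2,np.linalg.norm(P-Q)])
    return np.array(out)
def bluemask(s,sat=150):
    h=cv2.cvtColor(s["pixels"],cv2.COLOR_RGB2HSV)
    m=cv2.inRange(h,(108,sat,60),(125,255,255))
    cs=cv2.findContours(m,cv2.RETR_EXTERNAL,cv2.CHAIN_APPROX_NONE)[0]
    return m,max(cs,key=cv2.contourArea)
E
python3 - <<'E'
from h import *
t=snap("top");s=snap("side")
for im,n,(x,y,w,h),k in((t,"top",(235,140,200,110),4),(s,"side",(270,140,140,140),4)):
    c=im["pixels"][y:y+h,x:x+w,::-1]; c=cv2.resize(c,None,fx=k,fy=k,interpolation=cv2.INTER_CUBIC)
    cv2.imwrite(f"pics/{n}crop.png",c)
for im in(t,s):
    m,c=bluemask(im); print(cv2.contourArea(c),cv2.minAreaRect(c), cv2.approxPolyDP(c,4,True).reshape(-1,2).tolist())
E
```

```text
0.5 ((286.0, 201.5), (3.0, 2.0), 90.0) [[285, 200]]
681.5 ((323.0, 161.5), (25.0, 28.0), 90.0) [[310, 149], [310, 174], [337, 174], [336, 149]]
```

View pics/topcrop.png

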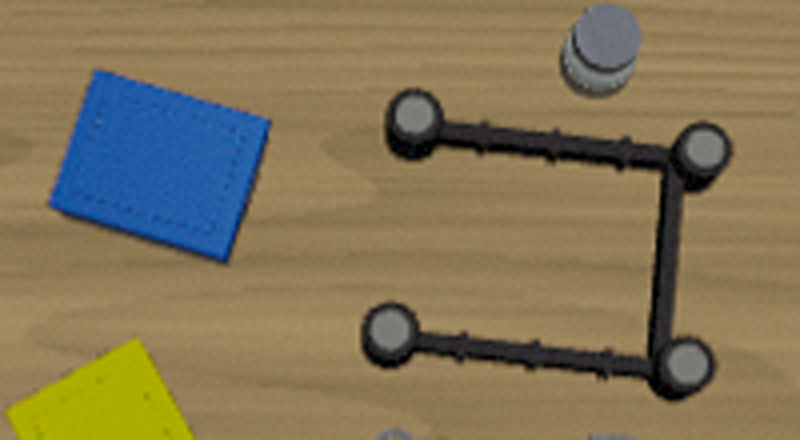

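View pics/sidecrop.png

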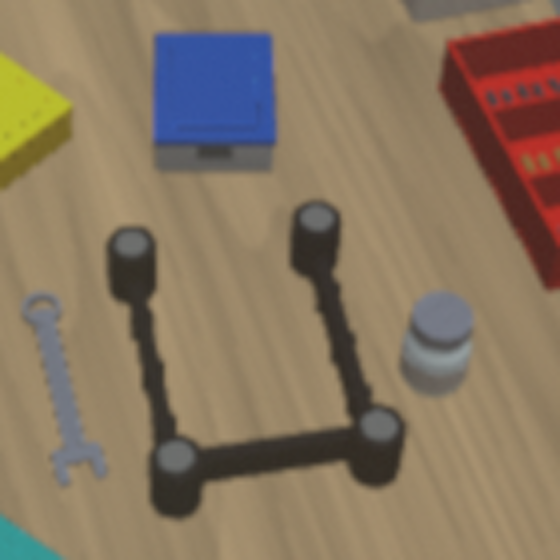

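Both crops agree: a blue lid over white sides with a dark latch, outside the open side of the frame. In the top crop the lid corners are at (97,70), (270,120), (228,262) and (50,207), and the post caps show as grey discs. I'll measure the lid corners and caps by triangulation.

```bash
cat >> h.py <<'E'
def lid(s,n,up=6):
    """lid corners subpixel: mask on upsampled picture, lines through the 4 sides"""
    im=cv2.resize(s["pixels"],None,fx=up,fy=up,interpolation=cv2.INTER_CUBIC)
    h=cv2.cvtColor(im,cv2.COLOR_RGB2HSV)
    m=cv2.inRange(h,(104,160,75),(124,255,255))
    cs=[c for c in cv2.findContours(m,cv2.RETR_EXTERNAL,cv2.CHAIN_APPROX_NONE)[0] if cv2.contourArea(c)>300*up*up]
    c=max(cs,key=cv2.contourArea)
    p=c.reshape(-1,2).astype(float)
    q=cv2.approxPolyN(c,4,ensure_convex=True).reshape(-1,2).astype(float)
    L=[]
    for i in range(4):
        a,b=q[i],q[(i+1)%4]; l=np.linalg.norm(b-a);d=(b-a)/l;nn=np.array([-d[1],d[0]])
        k=(p-a)@d; e=abs((p-a)@nn); sel=p[(k>.12*l)&(k<.88*l)&(e<2.0*up)]
        L.append(cv2.fitLine(sel.astype(np.float32),cv2.DIST_HUBER,0,.01,.01).ravel())
    C=[]
    for i in range(4):
        a,b=L[i-1],L[i]; k=np.linalg.solve(np.c_[a[:2],-b[:2]],b[2:]-a[2:]); C.append(a[2:]+k[0]*a[:2])
    return (np.array(C)+.5)/up-.5
def caps(s,guess,up=6):
    im=cv2.resize(s["pixels"],None,fx=up,fy=up,interpolation=cv2.INTER_CUBIC)
    h=cv2.cvtColor(im,cv2.COLOR_RGB2HSV); m=cv2.inRange(h,(0,0,75),(180,60,200))
    n,l,st,ce=cv2.connectedComponentsWithStats(m)
    out=[]
    for g in guess:
        G=(np.array(g)+.5)*up-.5
        k=[i for i in range(1,n) if 15*up*up<st[i,4]<250*up*up]
        i=min(k,key=lambda i:np.linalg.norm(ce[i]-G)); out.append(np.r_[(ce[i]+.5)/up-.5,st[i,4]/up**2])
    return np.array(out)
E
python3 - <<'E'
from h import *
np.set_printoptions(suppress=True,precision=1)
t=snap("top");s=snap("side")
gt=[(338.5,170),(333,223),(410,177),(406,231)]; gs=[(349,194),(303,201),(365,246),(314,254)]
ct=caps(t,gt);cs=caps(s,gs);print(ct,cs)
print("caps tri",tri(t,ct[:,:2],s,cs[:,:2]))
print("caps z55 top",onplane(t,ct[:,:2],55)," side",onplane(s,cs[:,:2],55))
lt=lid(t,0);ls=lid(s,0);print(lt,ls)
wt=onplane(t,lt,45);ws=onplane(s,ls,45);print(wt,ws)
idx=[int(np.argmin(np.linalg.norm(ws-a,axis=1))) for a in wt]
print("lid tri",tri(t,lt,s,ls[idx]))
for w in(wt,ws):print("sides",np.linalg.norm(np.roll(w,-1,0)-w,axis=1),w.mean(0))
E
```

```text
[[338.3 168.2  74.1]
 [332.1 222.   80.8]
 [410.8 176.6  74.6]
 [406.4 230.5  81.1]] [[348.9 193.6  52.8]
 [302.4 200.1  55.2]
 [364.5 245.7  65.9]
 [313.6 253.4  68.3]]
caps tri [[ 633.2   -7.7   58.9    0.7]
 [ 484.4    7.8   58.5    0.5]
 [ 612.8 -206.5   58.     0.9]
 [ 463.7 -190.8   58.     0.5]]
caps z55 top [[ 634.    -7.8   55. ]
 [ 484.7    7.8   55. ]
 [ 613.1 -207.    55. ]
 [ 463.9 -191.4   55. ]]  side [[ 634.9   -4.6   55. ]
 [ 485.3   10.7   55. ]
 [ 614.1 -204.7   55. ]
 [ 464.5 -189.    55. ]]
[[302.2 170. ]
 [291.1 204.8]
 [247.  191.4]
 [258.5 157.2]] [[336.6 149.1]
 [337.2 174.4]
 [309.  174. ]
 [309.5 149.1]]
[[630.4  91.5  45. ]
 [532.2 119.5  45. ]
 [568.  241.9  45. ]
 [666.2 214.3  45. ]] [[663.6 209.8  45. ]
 [628.   94.   45. ]
 [537.8 121.5  45. ]
 [571.9 235.9  45. ]]
lid tri [[628.3  91.4  48.3   2.5]
 [534.5 119.2  47.2   5.4]
 [571.8 243.2  37.4   4.2]
 [666.6 215.1  39.8   2.3]]
sides [102.2 127.5 102.1 127.9] [599.2 166.8  45. ]
sides [121.1  94.3 119.4  95.3] [600.3 165.3  45. ]
```

Checks on the measurements:
- **Posts:** they measure 150 mm apart and 200 mm deep, with tops at about 58 mm against 55 stated. The two views differ by up to 3 mm.
- **Lid:** it measures 102 × 128 mm in the top view, which fits the case.
- **Case pose in the frame:** about (-170, +22), heading -0.18 rad.

The plan is to press the case's +y side with both open fingers lined up with the frame's x axis, which squares and centres it. Then I'll push it from behind.

```bash
cat >> h.py <<'E'
O=np.array([559.7,1.5]); ex=np.array([-.1039,-.9946]); ex/=np.linalg.norm(ex); ey=np.array([-ex[1],ex[0]])
def F(x,y,z): return np.r_[O+x*ex+y*ey,z]
def toF(p): d=np.asarray(p)[...,:2]-O; return np.stack([d@ex,d@ey],-1)
def rot(zdir):
    z=np.r_[zdir,0];y=np.array([0,0,-1.]);return np.c_[np.cross(y,z),y,z]
def case_pose(t,s):
    """case pose in frame coordinates from both views (each against its own frame caps)"""
    out=[]
    for im,g,n in((t,[(338.5,170),(333,223),(410,177),(406,231)],"top"),(s,[(349,194),(303,201),(365,246),(314,254)],"side")):
        try:
            w=onplane(im,lid(im,0),45)[:,:2]
            o={"top":np.array([559.3,0.]),"side":np.array([560.1,3.])}[n]
            w=np.c_[(w-o)@ex,(w-o)@ey]
            e=np.roll(w,-1,0)-w
            angs=[np.arctan2(*v[::-1]) for v in e]
            angs=[(a+np.pi/4)%(np.pi/2)-np.pi/4 for a in angs]
            print(n,"centre",w.mean(0).round(1),"edge angles",np.round(angs,3),"len",np.linalg.norm(e,axis=1).round(1))
        except Exception as er: print(n,"fail",er)
def st():
    o=arm.get_obs();print("t%.1f F"%o["time"],toF(o["position"]).round(1),"z%.1f"%o["position"][2],"force",o["force"].round(1),"open %.0f"%o["opening"])
E
python3 - <<'E'
from h import *
R1=[rot(ex),rot(-ex)];R2=[rot(ey),rot(-ey)]
q=arm.get_obs()["joints"]
for n,P,Rs in(("lat",F(-163,112,15),R1),("rear",F(-260,0,15),R2),("in",F(25,0,15),R2)):
    for R in Rs:
        a=arm.inverse_kinematics(P,R);print(n,P.round(0),None if a is None else np.round(a,2))
case_pose(snap("top"),snap("side"))
E
```

```text
lat [688. 152.  15.] [-0.71  0.86  0.69  1.58 -0.64  0.94 -1.48]
lat [688. 152.  15.] [-0.45  0.76  0.25  1.56 -0.23  0.85  1.36]
rear [587. 260.  15.] [-0.83  0.72  0.49  1.75 -0.45  0.79 -0.22]
rear [587. 260.  15.] [-0.37  0.67 -0.18  1.71  0.16  0.77  2.41]
in [557. -23.  15.] [-0.44  0.62  0.53  1.96 -0.48  0.69  0.29]
in [557. -23.  15.] [ 0.78  0.98 -1.25  1.88  1.06  1.14  2.14]
top centre [-170.1   22.4] edge angles [-0.173 -0.18  -0.171 -0.179] len [102.1 127.7 101.9 127.8]
side centre [-165.6   23.2] edge angles [-0.191 -0.189 -0.186 -0.174] len [121.   94.6 119.5  95.3]
```

```bash
python3 - <<'E'
from h import *
R=rot(ex)
arm.goto(F(-163,112,230),R);st()
arm.move_linear(F(-163,112,15),speed=200);st()
for y in (95,85,75,68):
    arm.move_linear(F(-163,y,15),speed=50);st()
case_pose(snap("top","top1"),snap("side","side1"));st()
E
```

```text
t2.9 F [-164.3  111.6] z229.8 force [-0.2  0.4 -0.2] open 88
t4.2 F [-163.1  112.9] z16.4 force [ 0.6 -0.3  0.1] open 88
t4.7 F [-163.3   94.7] z15.3 force [ 0.8 -0.3  1. ] open 88
t5.0 F [-163.    84.4] z14.9 force [ 0.6 -0.3  0.2] open 88
t5.3 F [-163.1   74.4] z14.9 force [ 0.5  0.4 -0.1] open 88
t5.6 F [-163.    67.4] z14.9 force [ 0.4 -0.5 -0.2] open 88
top centre [-154.3    2.8] edge angles [-0.001 -0.003 -0.25  -0.025] len [100.9 123.8 106.3  97.6]
side centre [-157.9    2.9] edge angles [-0.013 -0.007  0.008  0.015] len [ 97.  120.5  94.3 122.5]
t5.7 F [-163.    67.7] z14.9 force [ 0.3 -0.1 -0.3] open 88
```

```bash
python3 - <<'E'
import cv2,numpy as np
a=cv2.imread("pics/top1.png")[120:260,220:440];b=cv2.imread("pics/side1.png")[110:270,260:420]
a=cv2.resize(a,None,fx=2.2,fy=2.2,interpolation=2);b=cv2.resize(b,(308,308),interpolation=2)
cv2.imwrite("pics/c1.png",np.hstack([a,b]))
E
```

```text
(no output)
```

View pics/c1.png

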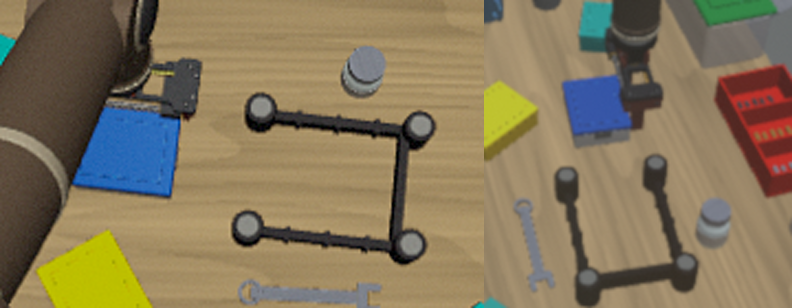

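The case has squared to the fingers: lid edges are at about 0 rad in frame coordinates. The arm hides part of it in the top view, so I'll back off and measure unobstructed.

```bash
python3 - <<'E'
from h import *
arm.move_linear(F(-163,100,15),speed=150)
arm.move_linear(F(-163,100,180),speed=250)
arm.goto(F(-330,0,180),rot(ey));st()
case_pose(snap("top","top2"),snap("side","side2"))
E
```

```text
t7.9 F [-3.286e+02  2.000e-01] z178.8 force [-0.8 -0.9  0. ] open 88
top centre [-162.5    2.8] edge angles [-0.    -0.002 -0.001  0.   ] len [102.2 127.1 101.9 127. ]
side centre [-158.     3.1] edge angles [-0.013 -0.007  0.002 -0.   ] len [ 96.1 119.9  95.3 121.3]
```

View pics/top2.png

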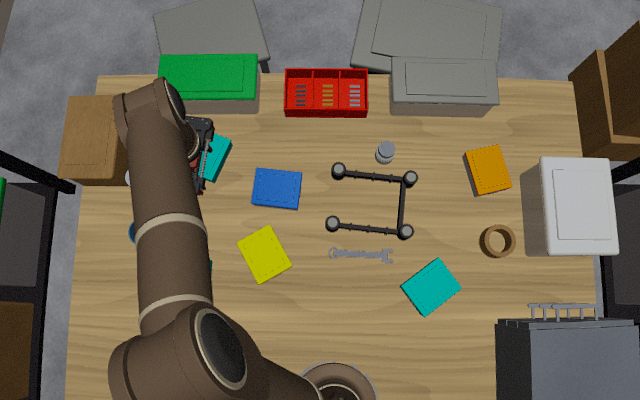

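The case is square, with its centre at (-162.5, +2.8) in the frame. Before lowering the open fingers behind it, I'll check their clearance to the turquoise and yellow neighbours.

```bash
python3 - <<'E'
from h import *
im=cv2.imread("pics/top0.png");t=snap("top")
h=cv2.cvtColor(im,cv2.COLOR_BGR2HSV)
for n,lo,hi in(("turq",(84,150,90),(94,255,255)),("yel",(26,180,90),(33,255,255))):
    m=cv2.inRange(h,lo,hi)
    for c in cv2.findContours(m,0,2)[0]:
        if cv2.contourArea(c)>300:
            b=cv2.boxPoints(cv2.minAreaRect(c)); print(n,b.round().tolist(),toF(onplane(t,b,45)).round(0).tolist())
E
```

```text
turq [[400.0, 286.0], [438.0, 257.0], [462.0, 288.0], [424.0, 317.0]] [[199.0, -222.0], [294.0, -134.0], [365.0, -209.0], [270.0, -296.0]]
turq [[168.0, 305.0], [172.0, 256.0], [209.0, 259.0], [206.0, 307.0]] [[-405.0, -347.0], [-418.0, -218.0], [-313.0, -211.0], [-302.0, -340.0]]
turq [[179.0, 167.0], [199.0, 125.0], [231.0, 140.0], [211.0, 182.0]] [[-442.0, 32.0], [-407.0, 161.0], [-309.0, 126.0], [-345.0, -1.0]]
yel [[235.0, 242.0], [269.0, 223.0], [292.0, 266.0], [258.0, 285.0]] [[-251.0, -159.0], [-167.0, -98.0], [-90.0, -203.0], [-173.0, -263.0]]
```

Clear: the turquoise case ends at x ≈ -328 there and yellow lies beyond y -98. Now the two-finger push from behind, easing 2.8 mm sideways on the way.

```bash
python3 - <<'E'
from h import *
R=rot(ey)
arm.move_linear(F(-257,2.8,180),R,speed=200)
arm.move_linear(F(-257,2.8,15),speed=200);st()
arm.move_linear(F(-240,2.8,15),speed=50);st()
arm.move_linear(F(-160,0,15),speed=50);st()
case_pose(snap("top","top3"),snap("side","side3"))
E
python3 - <<'E'
import cv2,numpy as np
a=cv2.imread("pics/top3.png")[120:260,220:440];b=cv2.imread("pics/side3.png")[110:270,260:420]
a=cv2.resize(a,None,fx=2.2,fy=2.2,interpolation=2);b=cv2.resize(b,(308,308),interpolation=2)
cv2.imwrite("pics/c3.png",np.hstack([a,b]))
E
```

```text
t9.6 F [-257.6    3.6] z16.0 force [ 0.3 -0.4 -0.1] open 88
t10.1 F [-239.6    3. ] z15.3 force [ 0.2  0.  -0. ] open 88
t11.8 F [-1.6e+02  1.0e-01] z15.0 force [-1.   0.6 -0.1] open 88
top centre [-79.8   0.4] edge angles [-0.    -0.001  0.01   0.   ] len [101.9 117.9 101.8 118.9]
side centre [-79.    0.7] edge angles [-0.01  -0.003  0.012 -0.001] len [ 96.3 120.7  96.1 122.9]
```

View pics/c3.png

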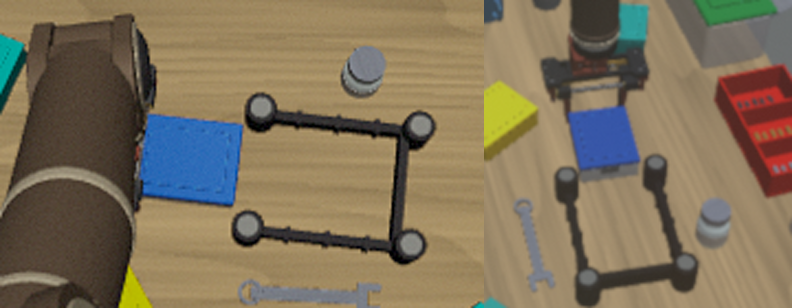

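Still square, y +0.4 mm, about to enter the gap. I'll keep the two-finger push going until the fingers near the posts.

```bash
python3 - <<'E'
from h import *
for x in(-120,-90,-60,-32):
    arm.move_linear(F(x,-0.2,15),speed=50);st()
    if np.linalg.norm(arm.get_obs()["force"])>12: print("STOP");break
case_pose(snap("top","top4"),snap("side","side4"))
E
```

```text
t12.9 F [-119.8   -0.3] z14.9 force [ 0.6 -0.4 -0.9] open 88
t13.6 F [-89.7  -0.1] z15.1 force [-0.1  0.4  0.1] open 88
t14.4 F [-59.7  -0.1] z15.0 force [-0.3 -0.1  0.1] open 88
t15.1 F [-31.6  -0.1] z15.0 force [-0.5 -0.  -0.5] open 88
top centre [66.9 -0. ] edge angles [-0.005 -0.001  0.062  0.001] len [102.   81.1 102.   87.9]
side centre [50.9  0.9] edge angles [-0.004 -0.008  0.007 -0.038] len [ 96.2 122.4 100.  123.7]
```

```bash
python3 - <<'E'
from h import *
arm.move_linear(F(-55,0,15),speed=150)
arm.gripper_close(10);st()
case_pose(snap("top","top5"),snap("side","side5"))
for x in(-30,-15,0):
    arm.move_linear(F(x,-.3,15),speed=40);st()
    if np.linalg.norm(arm.get_obs()["force"])>12: print("STOP");break
case_pose(snap("top","top6"),snap("side","side6"))
E
python3 - <<'E'
import cv2,numpy as np
a=cv2.imread("pics/top6.png")[120:260,220:440];b=cv2.imread("pics/side6.png")[110:270,260:420]
a=cv2.resize(a,None,fx=2.2,fy=2.2,interpolation=2);b=cv2.resize(b,(308,308),interpolation=2)
cv2.imwrite("pics/c6.png",np.hstack([a,b]))
E
```

```text
t16.8 F [-55.  -0.] z15.0 force [-0.3  0.3  0.5] open 1
top centre [51.   0.1] edge angles [-0.002 -0.002  0.067 -0.007] len [101.7 112.7 102.5 119.8]
side centre [50.9  0.9] edge angles [-0.006 -0.01  -0.002 -0.04 ] len [ 96.1 122.5  99.8 123. ]
t17.7 F [-30.   -0.3] z15.0 force [ 0.3  0.3 -0.1] open 1
t18.2 F [-14.4  -0.2] z15.0 force [ 0.2 -0.4  0.2] open 0
t18.7 F [ 0.6 -0.3] z15.0 force [-0.1 -0.4 -1.1] open 0
top centre [1.045e+02 1.000e-01] edge angles [0.003 0.001 0.054 0.003] len [102.1  69.8 102.1  75. ]
side centre [82.2  0.4] edge angles [-0.003 -0.007  0.006 -0.007] len [ 97.2 123.2  97.3 124.1]
```

View pics/c6.png

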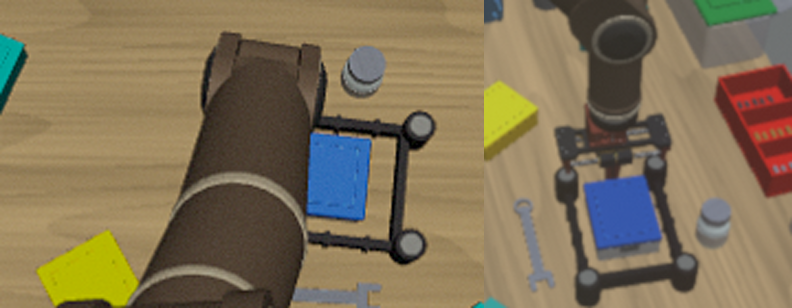

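It stayed square going through, with x now about 80. One more 21 mm brings it to about 100. Then I'll retreat along -x, lift and check.

```bash
python3 - <<'E'
from h import *
arm.move_linear(F(11,-.2,15),speed=40);st()
arm.move_linear(F(21,-.2,15),speed=30);st()
arm.move_linear(F(-60,0,15),speed=120)
arm.move_linear(F(-60,0,230),speed=250)
arm.goto(F(-330,-50,230),rot(ey));st()
case_pose(snap("top","top7"),snap("side","side7"))
a=cv2.imread("pics/top7.png")
a=cv2.resize(a[130:260,240:420],None,fx=4,fy=4,interpolation=2);cv2.imwrite("pics/c7.png",a)
E
```

```text
t19.3 F [11.6 -0.2] z15.0 force [-0.4 -0.1  0.4] open 0
t19.8 F [21.5 -0.2] z15.0 force [-0.8 -0.1  0.8] open 0
t22.6 F [-327.9  -48.9] z229.7 force [ 0.4 -0.9  0.5] open 0
top centre [97.4 -0.1] edge angles [ 0.002 -0.    -0.002 -0.001] len [101.9 127.  102.  126.6]
side centre [102.7   0.3] edge angles [ 0.001 -0.005  0.005  0.001] len [ 97.1 122.5  96.3 122.9]
```

View pics/c7.png

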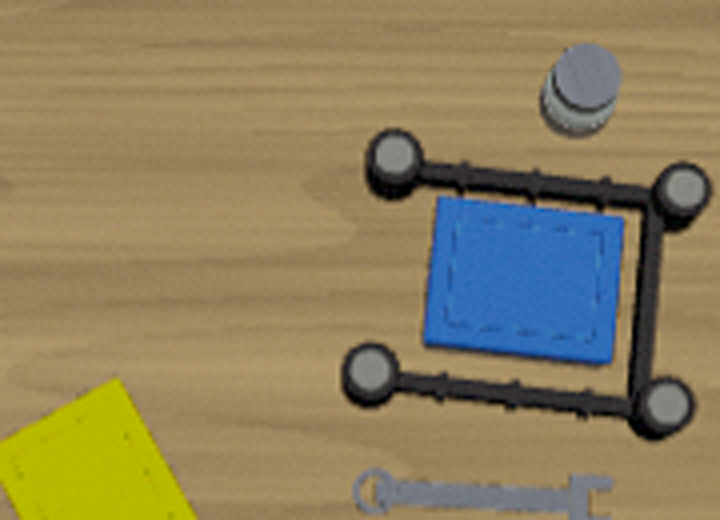

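View pics/side7.png

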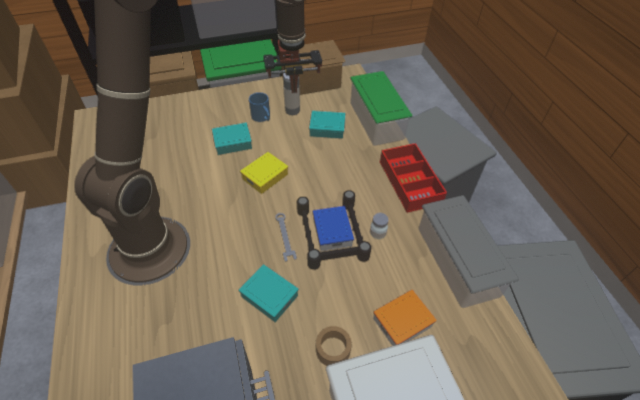

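The case sits square inside the frame: lid corners in the top crop are at (438,197), (623,217), (611,364) and (424,345), all clear of the front posts. The side view shows the other things in their original places.

```bash
python3 - <<'E'
from h import *
arm.hand_in()
E
```

```text
the job is handed in; nothing more can be done
```

The blue-lidded case is inside the frame and square, and I handed the job in at about 23 s of the 72 s allowed. I squared and centred it with both open fingers on its +y side and pushed it from behind into the gap. I finished with closed fingers, then backed off so the robot touched nothing.

**Final position:** the case centre is at x 97 mm (top view) and 103 mm (side view), inside the 85–115 mm range. It is within 0.3 mm of the centre line and within 0.005 rad of square. Its rear face is at about x 32–38 mm, past the posts, which end at x 20.

**Other checks:** the readings taken between moves never showed more than about 1–2 N on the wrist. In the last pictures the other things on the bench looked unmoved, judged by eye.

**What disagreed:** the two cameras differ by 3–5 mm along the frame's x. Post tops triangulated at about 58 mm against the stated 55, and lid corners at 37–48 mm against 45. The side view also measures the lid 5–8 mm too short each way.

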